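# Clear the jammed feed chute and put the tube away

## Robot

A 6-joint arm with a two-finger parallel gripper is mounted at the origin on a cart in front of the work surface, level with it; the furniture and walls round the work are solid. World frame = base frame: x ahead of the robot, y to its left, z up, the work surface at z = 0. Lengths are in m, angles in rad, forces in N, time in s.
With the tool pointing down it reaches from about 0.3 to 0.875 m from the base axis. Payload 4.2 kg.
Tool frame: the origin (TCP) lies midway between the tips of the shut fingers; the grasp point (between the pads) lies 19 mm behind it; z points along the fingers, x is the direction in which the jaws open and shut, and the axes are right-handed (so a half turn about z gives the same grasp; the last joint's range is limited). The gripper opens to 85 mm and grips with 20 to 120 N. Pads are 22 mm wide; open, the fingers measure 114 mm over their backs; the gripper's body (76 mm by 85 mm) begins 54 mm behind the grasp point. The pads swing forward as they close: fully open they stand 13 mm farther back than shut.
Start: joints at [-1.266, 0.32, 1.565, -0, 1.257, -0.02], TCP at [0.183, -0.545, 0.231] pointing down, gripper open.
Joint ranges: [-3.11, 3.11], [-0.84, 2.01], [0.21, 2.61], [-1.34, 4.49], [0.05, 2.63], [-2.56, 2.56]. Speed limits (rad/s): [2.57, 2.57, 3.14, 3.14, 3.14, 3.14].

## Interface

Orientations are given as a unit quaternion [w, x, y, z].
In Python, from station import env gives the robot as it stands. Calls block until the motion is done:
- env.goto(position, orientation): joint-space move of the TCP to a pose.
- env.move_l(position, v=0.15, attitude=None): straight line of the TCP; attitude=None keeps the orientation; v is the mean speed in m/s.
- env.goto_joints(angles): joint-space move.
- env.ungrasp() and env.clamp(strength=None): open the fingers fully, or close them until they stop; strength is the grip in N (None keeps the last).
- env.wait(seconds).
- env.inverse_kinematics(position, orientation): joint angles nearest the present ones, or None.
- env.get_obs(): the state.
- env.get_image(name): name is "scene" or "top"; returns a dict with "image" (420x560x3 uint8, red, green, blue), "range_z" (420x560 float32, m along the optical axis (not along the pixel's ray), 0 where there is no reading), "fov_y" (degrees; the focal length in pixels is half the picture's height over the tangent of half this angle, whatever the lens; pixels are square), "cx", "cy" (the principal point, pixels), "extrinsics" (4x4, takes a point from camera to world coordinates). Camera axes: x right, y down, z forward; pixel columns grow to the right and rows downward; lengths in m; the calibration is good to about 2 mm. A picture is of the moment at which its call begins.
A pose or a line that the arm cannot do raises env.Unreachable and nothing moves.
- env.hand_in(): hands the job in, once; it reports no verdict.
The state is a dict: "time": time; "qpos": joint angles; "dq": joint speeds; "joint_efforts": joint torques, N m; "position": TCP position; "tcp_rot": TCP orientation; "wrist_force": force on the tool from outside, world axes, zero at the start; "moment": the same for the moment, N m; "grip_width": finger opening in m.
Only numpy, scipy, OpenCV 4.12 (cv2) and the standard library are available. Lean on these libraries where they do the work, as an engineer would, in place of code of your own. Each camera call takes 0.05 s, during which the arm holds its last target.

## Task

A tube has jammed under the hood of the deburring machine, at the bottom of its feed chute. Draw it back up the chute until it is clear of the machine, lift it out and lay it (without dropping it) flat in the empty lane of the wooden box, well below the rim and without disturbing the two tubes already there; then, to check that nothing stands proud, slide the check bar along the box from the near end all the way to the far end. Leave the other things on the bench where they are.

Things in the scene. Friction and masses are not known exactly. Their poses are not given: they have to be found in the camera images.
- jammed_tube: grey steel tube, 135 mm long, 31 mm diameter, about 0.25 kg, in the feed chute, its far half inside the machine. Origin: mid-length, on its underside (axis 15 mm above). Its y axis runs along the tube, +y to the far, lower end; z up out of the chute. Behaves as a flat-bottomed bar 28 mm wide, 30 mm high (does not roll) and stays where it is left in the chute.
- deburrer: fixed grey deburring machine, 180 mm wide, 250 mm high. Origin: on the bench below its flat front face, which is its plane x = 0; x points from the chute into the machine, y left, z up. The tube can only be lifted once its middle is at x < -0.068 in this frame (about 70 mm of travel up the chute); a stop inside blocks the other way. A sprung shoe inside presses on it with about 4 N.
- chute_mouth (a point): on the chute floor where it enters the machine, 50 mm above the bench. The housing begins 40 mm above this point. From here the chute rises toward the robot at 10 degrees, along -x of the machine. About 65 mm of the tube stick out of the mouth at the start.
- chute_end (a point): on the chute floor at its near, upper end, 228 mm from the mouth. The chute is 50 mm wide outside; side rails 4 mm thick, 37 mm apart, 7 mm high above the floor. The tube stands 23 mm above the rails and can be gripped across its width over them.
- visor_edge (a point): middle of the lower front edge of the visor, 150 mm wide, that overhangs the chute 43 mm out from the machine's face, 191 mm above the bench. A gripper held vertically over the tube's free end strikes it; one whose body leans back toward the robot by 25 to 45 degrees passes below it.
- tube_box: fixed open wooden box, rim 44 mm above the bench. Origin: on the bench under its centre; x from near to far end, y left. Inside 160 (x) x 208 (y) mm, floor at z = 8 mm, walls 8 mm. Three lanes along x at y = -62, 0, 62 mm, parted by wooden blocks 12 mm high and 12 mm long at x = -52 and 52 mm (lanes 36 mm wide there). A tube in its lane is 6 mm below the rim; on a block it stands proud.
- free_lane: thin black rubber pad, 110 x 24 mm, on the floor of the box's one empty lane. Origin: middle of the lane, on the box floor; x along the lane, as the box's x, z up.
- stored_tube_a: tube just like the jammed one, lying in one of the box's lanes; origin at mid-length on the underside, y along the tube
- stored_tube_b: the same, in another lane
- check_bar (a joint): travel of the aluminium check bar along the box's x, m: 0 = parked at the near end, 0.196 = at the far end. A flat strip 20 mm wide, 8 mm thick, lying across the box on its rim; slides with about 1.5 N of friction and stays where it is left.
- bar_handle (a point): centre of the wooden handle block on the middle of the check bar, by which it is pushed: 16 mm (along box x) x 30 mm (y), 30 mm high above the bar; this point is 66 mm above the bench, the block's top 82 mm. At the start it is 98 mm to the near side of the box's centre.
- screwdriver: red-handled screwdriver lying on the bench between the chute and the box, 210 mm long (along its own y), 29 mm wide; a bystander; origin at its middle, underside
- cog: steel sprocket 69 mm wide, 15 mm high, flat on the bench; a bystander; origin at its middle, underside
- torch: black torch lying on the bench right of the box, 112 mm long (along its own y), 46 mm high; a bystander; origin near its middle, underside
Things that resemble listed ones, but are neither listed nor needed, are in the scene too. What is shaped like the stored_tube_b but orange or turquoise is not meant.

How it is judged:
By the outcome, as a careful person would: the job done as asked, in the order asked, and still so for the second after the job is handed in, with the robot touching nothing.
It also fails if it takes over 66 s, if anything falls off the work surface, if the arm or the gripper's body presses on something with over 40 N, if the wrist force passes 120 N, or if a joint passes its speed limit or range.

## Working session

There is one attempt and no reset: what is moved stays moved. The work goes in short steps, each a Python script; the robot and the scene stay as the last script left them, time stands still between calls to the robot, and variables do not carry over. Pictures are saved under pics/ and viewed, and the job is handed in when it is done.

```bash
mkdir -p pics; ls; cat > h.py <<'E'
import numpy as np, cv2
from station import env
def shot(n,tag):
    d=env.get_image(n); cv2.imwrite(f'pics/{tag}.png',d['image'][:,:,::-1])
    np.savez(f'pics/{tag}.npz',**{k:np.array(v) for k,v in d.items()}); return d
def load(tag): return dict(np.load(f'pics/{tag}.npz'))
def f(d): return d['image'].shape[0]/2/np.tan(np.radians(float(d['fov_y'])/2))
def ray(d,u,v):
    T=d['extrinsics']; r=T[:3,:3]@np.array([(u-d['cx'])/f(d),(v-d['cy'])/f(d),1.]); return T[:3,3],r
def onz(d,u,v,z):
    o,r=ray(d,u,v); return o+r*(z-o[2])/r[2]
def pt(d,u,v):
    o,r=ray(d,u,v); return o+r*d['range_z'][int(round(v)),int(round(u))]
def proj(d,p):
    T=d['extrinsics']; q=T[:3,:3].T@(np.array(p)-T[:3,3]); return q[0]/q[2]*f(d)+d['cx'],q[1]/q[2]*f(d)+d['cy']
def cloud(d):
    h,w=d['range_z'].shape; u,v=np.meshgrid(np.arange(w),np.arange(h)); z=d['range_z']
    c=np.stack([(u-d['cx'])/f(d)*z,(v-d['cy'])/f(d)*z,z],-1); return c@d['extrinsics'][:3,:3].T+d['extrinsics'][:3,3]
E
python3 - <<'E'
from h import *
np.set_printoptions(precision=3,suppress=True)
for n in('scene','top'):
    d=shot(n,n+'0'); print(n,d['fov_y'],d['cx'],d['cy'],d['extrinsics'],(d['range_z']>0).mean())
o=env.get_obs();print(o)
E
```

```text
pics
scene 48.45443064365226 284.6734840852002 207.71608022693604 [[-0.659 -0.57   0.49  -0.154]
 [-0.752  0.505 -0.423  0.48 ]
 [-0.006 -0.648 -0.762  1.183]
 [ 0.     0.     0.     1.   ]] 0.9961054421768708
top 44.88629182621431 285.9086700092846 213.93140920394808 [[ 0.007 -0.975  0.221  0.273]
 [-1.    -0.008 -0.005 -0.103]
 [ 0.007 -0.221 -0.975  1.263]
 [ 0.     0.     0.     1.   ]] 0.9959948979591837
{'time': 0.1, 'qpos': array([-1.266,  0.32 ,  1.566,  0.   ,  1.257, -0.02 ]), 'dq': array([ 0.001, -0.001, -0.002,  0.   , -0.   , -0.   ]), 'joint_efforts': array([ -0.   , -41.641, -23.471,   0.   ,   0.005,   0.   ]), 'position': array([ 0.183, -0.545,  0.231]), 'tcp_rot': array([-0.   ,  0.812, -0.583, -0.001]), 'wrist_force': array([-0.347,  0.284,  0.889]), 'moment': array([-0.01 ,  0.037, -0.01 ]), 'grip_width': 0.08532638282849392}
```

View pics/scene0.png

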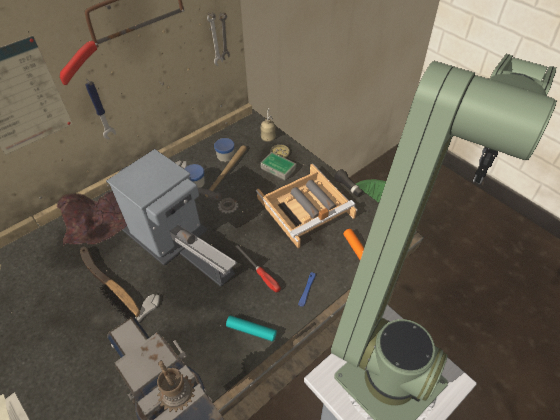

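View pics/top0.png

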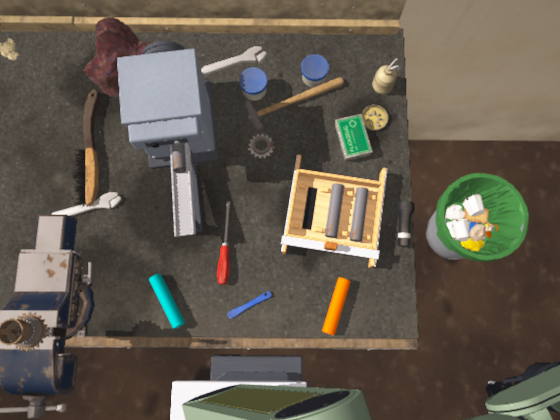

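The top view shows the jammed tube at the mouth, about (180,153), and the chute from (180,165) to (186,230). The box is centred near (335,210), with the black pad in the left lane at (309,208), stored tubes at (335,212) and (359,213), and the check bar at (330,246). The turquoise tube (167,301) and the orange tube (336,306) are decoys. I'll enlarge both regions.

```bash
python3 - <<'E'
from h import *
def crop(t,x0,x1,y0,y1,s): return cv2.resize(cv2.imread(f'pics/{t}.png')[y0:y1,x0:x1],None,fx=s,fy=s,interpolation=cv2.INTER_CUBIC)
a=crop('top0',110,240,40,250,2.8);b=crop('top0',270,400,150,280,3)
h=max(a.shape[0],b.shape[0]);p=lambda i:cv2.copyMakeBorder(i,0,h-i.shape[0],0,0,0)
cv2.imwrite('pics/c1.png',np.hstack([p(a),p(b)]))
a=crop('scene0',105,245,145,290,2.8);b=crop('scene0',250,375,155,250,3)
h=max(a.shape[0],b.shape[0])
cv2.imwrite('pics/c2.png',np.hstack([p(a),p(b)]))
E
```

```text
(no output)
```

View pics/c1.png

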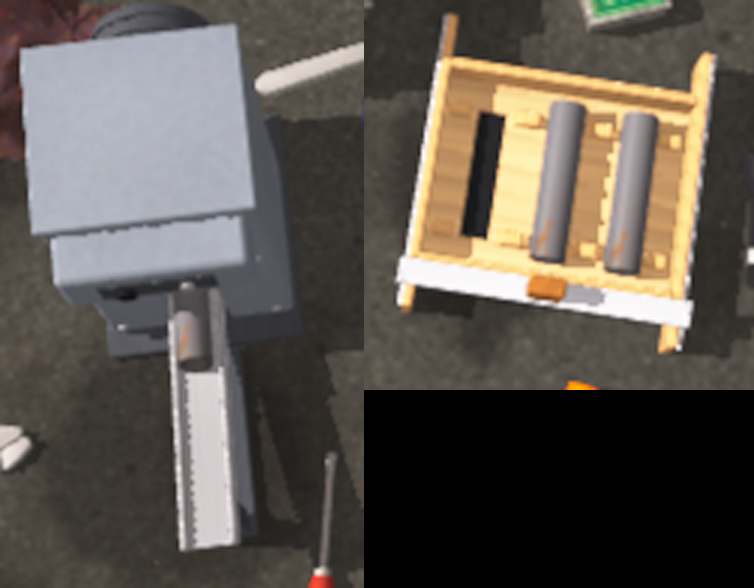

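View pics/c2.png

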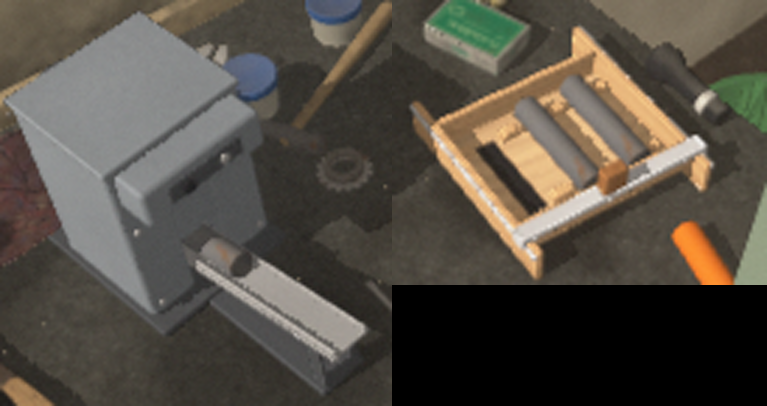

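```bash
python3 - <<'E'
from h import *
np.set_printoptions(precision=4,suppress=True,linewidth=150)
for n in('top0','scene0'):
    d=load(n);c=cloud(d);img=d['image'].astype(int)
    hsv=cv2.cvtColor(d['image'],cv2.COLOR_RGB2HSV)
    # bench check
    print(n)
    P=c.reshape(-1,3); v=d['range_z'].ravel()>0; print(' bench z', np.median(P[v&(abs(P[:,0]-.45)<.05)&(abs(P[:,1]-.05)<.05),2]))
    # chute: bright pixels near
    u0,v0=(185,200) if n=='top0' else (212,255)
    br=(img.min(2)>120)&(hsv[...,1]<40)&(c[...,2]>.04)&(c[...,2]<.115)
    k,lab,st,ce=cv2.connectedComponentsWithStats(br.astype(np.uint8))
    l=lab[v0,u0]; print(' chute comp',l,st[l],img[v0,u0],c[v0,u0])
    if l:
        Q=c[lab==l]; 
        A=np.c_[Q[:,:2],np.ones(len(Q))]; 
        w=np.ones(len(Q),bool)
        for _ in range(6):
            s=np.linalg.lstsq(A[w],Q[w,2],rcond=None)[0]; r=Q[:,2]-A@s; w=(abs(r)<.003)
        print(' plane',s,'slope deg',np.degrees(np.arctan(np.hypot(*s[:2]))),'dir',np.degrees(np.arctan2(s[1],s[0])),w.mean())
        F=Q[w]; print(' centroid',F.mean(0)); 
        rect=cv2.minAreaRect((F[:,:2]*1000).astype(np.float32)); print(' rect',rect, cv2.boxPoints(rect))
    # wood box rim / pad / handle
    for nm,m,z in [('pad',(img.max(2)<45)&(c[...,2]<.03)&(c[...,2]>0.0),.009),]:
        k,lab,st,ce=cv2.connectedComponentsWithStats(m.astype(np.uint8))
        for i in range(1,k):
            if st[i,4]>80 and abs(ce[i][0]-320)<60 and abs(ce[i][1]-205)<40:
                Q=c[lab==i]; rect=cv2.minAreaRect((Q[:,:2]*1000).astype(np.float32)); print(nm,ce[i],st[i],rect,np.median(Q[:,2]))
E
```

```text
top0
 bench z 0.002096807387575228
 chute comp 10 [175 169  19  67 921] [213 206 207] [0.5739 0.1344 0.0765]
 plane [-0.1672 -0.0884  0.1842] slope deg 10.712355696570327 dir -152.13378445757164 0.748099891422367
 centroid [0.5646 0.1365 0.0777]
 rect ((571.4268798828125, 135.79371643066406), (169.59109497070312, 38.037620544433594), 8.933634757995605) [[484.7066 141.4139]
 [490.6134 103.8377]
 [658.1472 130.1736]
 [652.2404 167.7497]]
pad [309.2548 208.1338] [303 188  14  41 314] ((572.6580200195312, -167.90513610839844), (19.809663772583008, 106.10016632080078), 81.34551239013672) 0.010369142361742134
scene0
 bench z 0.0009342258651794388
 chute comp 22 [175 238  60  36 692] [162 157 148] [0.5638 0.1376 0.0747]
 plane [-0.1749 -0.01    0.1769] slope deg 9.93704357442905 dir -176.7437476994028 0.6560693641618497
 centroid [0.5696 0.1413 0.0758]
 rect ((593.9835205078125, 146.35887145996094), (216.88267517089844, 48.03300094604492), 7.445868968963623) [[483.3443 156.12  ]
 [489.5689 108.492 ]
 [704.6227 136.5977]
 [698.3981 184.2257]]
```

```bash
python3 - <<'E'
from h import *
np.set_printoptions(precision=4,suppress=True,linewidth=150)
for n in('top0','scene0'):
    d=load(n);c=cloud(d);P=c[d['range_z']>0]
    a=np.radians(8.); 
    for it in range(5):
        e=np.array([np.cos(a),np.sin(a)]);l=np.array([-e[1],e[0]])
        o=np.array([.57,.136]); s=(P[:,:2]-o)@e; t=(P[:,:2]-o)@l
        zf=0.0757-np.tan(np.radians(10))*s
        m=(abs(t)<.032)&(s>-.085)&(s<.06)&(abs(P[:,2]-zf-.002)<.009)
        ss=np.linspace(-.08,.055,10);mid=[];wd=[];
        for x in ss:
            k=m&(abs(s-x)<.008); mid.append((t[k].max()+t[k].min())/2); wd.append(np.ptp(t[k]))
        q=np.polyfit(ss,mid,1); a+=np.arctan(q[0])
    print(n,'yaw',np.degrees(a),'mid off',q[1],'pt on axis',o+l*q[1],'widths',np.array(wd)*1000)
    fl=m&(abs(t-q[1])<.014); pf=np.polyfit(s[fl],P[fl,2],1); print(' floor slope',np.degrees(np.arctan(pf[0])),'z at s=0',pf[1], 'smin',s[m].min())
    b=(abs(t-q[1])<.012)&(s<0)&(P[:,2]>.07); print(' s end near (axis)',np.sort(s[b&(s>-.2)])[:5])
    # tube
    h=P[:,2]-(pf[1]+pf[0]*s)
    tb=(abs(t-q[1])<.02)&(h>.020)&(h<.036)&(s>.02)&(s<.17)
    print(' tube pts',tb.sum(),'s',np.percentile(s[tb],[0,2,50,98,100]),'t',t[tb].min()-q[1],t[tb].max()-q[1],'hmax',np.percentile(h[tb],98))
    k=tb&(h>.028);print(' top pts', k.sum(), (t[k]-q[1]).mean())
    # face
    fm=(P[:,2]>.04)&(P[:,2]<.16)&(abs(t)<.1)&(s>.06)&(s<.3)&(abs(t-q[1])>.03)
    print(' face s', np.percentile(s[fm],[2,10,25,50,75,90]),fm.sum())
    hi,ed=np.histogram(s[fm],bins=np.arange(.06,.3,.005));print(hi)
    if hi.max()>50:
        s0=ed[hi.argmax()]; k=fm&(abs(s-s0)<.015); pp=np.polyfit(t[k],s[k],1); print(' face line',pp,'yaw off',np.degrees(np.arctan(pp[0])))
E
```

```text
top0 yaw 8.232296719506943 mid off 0.004365545613885903 pt on axis [0.5694 0.1403] widths [49.0156 47.3679 50.1452 48.8008 47.8019 49.8661 49.619  49.2176 45.92   49.7288]
 floor slope -9.897935014369969 z at s=0 0.07660723027485816 smin -0.08334302983800876
 s end near (axis) [-0.0833 -0.0832 -0.083  -0.0823 -0.0822]
 tube pts 285 s [0.082  0.0835 0.116  0.1477 0.151 ] t -0.014968065934032205 0.015441168121108295 hmax 0.033856577059516293
 top pts 174 0.0001437656951717848
 face s [0.1427 0.1434 0.144  0.1452 0.1946 0.251 ] 670
[  0   0   0   0   0   0   0   0   0   0   0   0   0   0   0   1 307 109  10   8  11  10   9  11  10   8  10   6  11   8  10  10   8   8   8   9   9
  10   9  11   8   9  11   8   9   4   0]
 face line [-0.0036  0.1446] yaw off -0.20355655326047534
scene0 yaw 8.242129284079441 mid off 0.006424970138413555 pt on axis [0.5691 0.1424] widths [49.1013 47.6497 47.9119 47.4361 48.0096 48.4117 45.8609 48.7118 47.3502 48.2652]
 floor slope -9.718994789069665 z at s=0 0.07588690890779821 smin -0.08488666941555002
 s end near (axis) [-0.0863 -0.0852 -0.0849 -0.0837 -0.0825]
 tube pts 174 s [0.0801 0.0824 0.1175 0.1533 0.1575] t -0.01598894987993115 0.015040754529164134 hmax 0.0337294178308076
 top pts 89 -0.0007230306945690439
 face s [0.141  0.1426 0.1439 0.1461 0.1973 0.2507] 1246
[  0   0   0   0   0   0   0   0   0   0   0   0   0   0   0   7 485 268  20  17  18  21  18  17  16  21  17  19  20  17  18  14  21  18  16  20  15
  15  20  13  18  17  13  19  17  10   1]
 face line [0.0079 0.1444] yaw off 0.4531997533936273
```

```bash
python3 - <<'E'
from h import *
np.set_printoptions(precision=4,suppress=True,linewidth=150)
for n in('top0','scene0'):
    d=load(n);c=cloud(d);V=d['range_z']>0;img=d['image'].astype(int);hsv=cv2.cvtColor(d['image'],cv2.COLOR_RGB2HSV)
    reg=(c[...,0]>.4)&(c[...,0]<.75)&(c[...,1]>-.4)&(c[...,1]<-.1)&V
    print(n)
    def rep(nm,m,z=None):
        k,lab,st,ce=cv2.connectedComponentsWithStats(m.astype(np.uint8))
        for i in range(1,k):
            if st[i,4]<40: continue
            Q=c[lab==i]
            vs,us=np.nonzero(lab==i)
            zz=np.median(Q[:,2]) if z is None else z
            R=np.array([onz(d,u,v,zz)[:2] for u,v in zip(us,vs)])
            (cx,cy),(w,h),a=cv2.minAreaRect((R*1000).astype(np.float32))
            if w<h: w,h,a=h,w,a+90
            pc=np.linalg.svd(R-R.mean(0),full_matrices=False)[2][0]
            print(' ',nm,ce[i],st[i,4],'c',(round(cx,1),round(cy,1)),'size',(round(w,1),round(h,1)),'ang',round((a+90)%180-90,2),'pca',np.degrees(np.arctan(pc[1]/pc[0])).round(2),'z',np.percentile(Q[:,2],[5,50,95]))
    rep('pad',reg&(img.max(2)<45)&(c[...,2]<.03)&(c[...,2]>.004),.009)
    rep('tube',reg&(hsv[...,1]<60)&(c[...,2]>.024)&(c[...,2]<.0425)&(img.max(2)>60)&(img.max(2)<190))
    rep('tubetop',reg&(hsv[...,1]<60)&(c[...,2]>.034)&(c[...,2]<.0425)&(img.max(2)>60)&(img.max(2)<190))
    rep('bar',reg&(c[...,2]>.047)&(c[...,2]<.058),.052)
    rep('handle',reg&(c[...,2]>.073),.082)
    rep('wood',reg&(hsv[...,1]>70)&(c[...,2]>.036)&(c[...,2]<.048),.044)
E
```

```text
top0
  pad [309.2492 208.1054] 313 c (573.2, -168.0) size (104.8, 19.8) ang -8.58 pca -8.62 z [0.0061 0.0104 0.0143]
  tube [365.475 149.6  ] 40 c (720.1, -310.1) size (55.2, 28.0) ang -40.02 pca -50.71 z [0.026  0.0303 0.0351]
  tube [334.4595 208.9344] 518 c (562.3, -227.8) size (135.6, 28.9) ang -8.73 pca -7.74 z [0.0308 0.038  0.0416]
  tube [359.0019 212.4558] 520 c (554.0, -288.5) size (132.9, 29.1) ang -8.73 pca -8.42 z [0.0313 0.0382 0.042 ]
  tube [401.5   218.413] 92 c (547.3, -395.4) size (79.0, 12.4) ang -2.41 pca 0.71 z [0.0291 0.0338 0.0412]
  tubetop [334.2523 208.5972] 432 c (563.4, -227.4) size (133.0, 28.3) ang -8.47 pca -7.74 z [0.0348 0.0386 0.0418]
  tubetop [359.1007 212.0422] 427 c (554.4, -289.0) size (131.5, 27.7) ang -8.47 pca -8.3 z [0.0351 0.0387 0.0421]
  bar [330.5006 246.4994] 773 c (468.8, -215.5) size (232.4, 29.4) ang 81.53 pca 81.43 z [0.0481 0.053  0.0566]
  handle [330.0769 244.7582] 91 c (467.0, -212.9) size (29.6, 16.9) ang 80.89 pca 81.51 z [0.0772 0.0824 0.0869]
  wood [341.9879 200.2755] 911 c (583.7, -232.8) size (224.3, 211.4) ang 81.44 pca
[... 353 characters left out ...]
266 0.0361 0.0411]
  tube [303.4943 201.023 ] 261 c (562.7, -222.2) size (139.3, 31.7) ang -8.58 pca -10.21 z [0.0283 0.0363 0.0413]
  tubetop [319.963  192.5864] 162 c (554.7, -284.3) size (135.8, 27.5) ang -8.6 pca -7.42 z [0.0348 0.0383 0.0414]
  tubetop [303.8596 199.538 ] 171 c (564.4, -224.2) size (132.5, 26.4) ang -8.58 pca -8.4 z [0.0346 0.0381 0.0415]
  bar [321.8763 217.6368] 380 c (466.9, -213.9) size (233.8, 26.6) ang 81.38 pca 81.21 z [0.048  0.0519 0.0563]
  handle [323.3673 211.4694] 49 c (463.7, -210.3) size (32.6, 19.7) ang 80.91 pca 83.36 z [0.0755 0.0813 0.0842]
  wood [300.0809 190.5166] 482 c (585.2, -231.5) size (226.9, 205.9) ang 81.3 pca 76.33 z [0.0371 0.0432 0.0471]
```

```bash
python3 - <<'E'
from h import *
im=cv2.imread('pics/scene0.png')[110:200,440:530];cv2.imwrite('pics/c3.png',cv2.resize(im,None,fx=6,fy=6,interpolation=cv2.INTER_CUBIC))
d=load('scene0');c=cloud(d);P=c.reshape(-1,3);o=env.get_obs();t=o['position']
from scipy.spatial.transform import Rotation as R
q=o['tcp_rot'];M=R.from_quat([q[1],q[2],q[3],q[0]]).as_matrix();print(M.round(3))
k=np.linalg.norm(P-t,axis=1)<.2; Q=(P[k]-t)@M
for z in range(-100,10,10):
    s=Q[(Q[:,2]*1000>=z)&(Q[:,2]*1000<z+10)&(P[k][:,2]>.05)]
    if len(s): print(z,len(s),'x',(s[:,0].min()*1e3).round(),(s[:,0].max()*1e3).round(),'y',(s[:,1].min()*1e3).round(),(s[:,1].max()*1e3).round(),np.sort((s[:,0]*1e3).astype(int))[::max(1,len(s)//14)])
E
```

```text
[[ 0.319 -0.948 -0.   ]
 [-0.948 -0.319  0.001]
 [-0.002 -0.    -1.   ]]
-100 61 x -73.0 -16.0 y -19.0 15.0 [-72 -71 -70 -70 -70 -68 -67 -67 -65 -62 -31 -28 -26 -24 -20 -15]
-90 38 x -75.0 -29.0 y -19.0 15.0 [-74 -74 -72 -71 -71 -71 -70 -70 -68 -67 -67 -42 -40 -38 -37 -36 -35 -32
 -30]
-80 29 x -78.0 -35.0 y -16.0 13.0 [-78 -75 -73 -72 -71 -71 -70 -69 -69 -68 -67 -66 -42 -39 -35]
-70 41 x -78.0 -46.0 y -15.0 11.0 [-78 -76 -74 -74 -73 -73 -72 -71 -71 -70 -70 -68 -68 -64 -60 -58 -56 -55
 -52 -49 -46]
-60 4 x -70.0 -47.0 y -15.0 11.0 [-70 -67 -51 -46]
-50 11 x -59.0 -51.0 y -8.0 9.0 [-59 -58 -57 -56 -55 -55 -55 -54 -53 -52 -51]
-40 23 x -57.0 -44.0 y -12.0 9.0 [-57 -56 -56 -55 -55 -55 -55 -53 -53 -53 -53 -53 -52 -51 -50 -49 -48 -47
 -46 -46 -45 -44 -44]
-30 19 x -56.0 -45.0 y -12.0 8.0 [-56 -56 -56 -56 -55 -55 -55 -55 -54 -54 -54 -53 -52 -49 -48 -47 -47 -45
 -45]
-20 10 x -52.0 -47.0 y -13.0 8.0 [-52 -52 -51 -50 -48 -47 -46 -46 -46 -46]
```

View pics/c3.png

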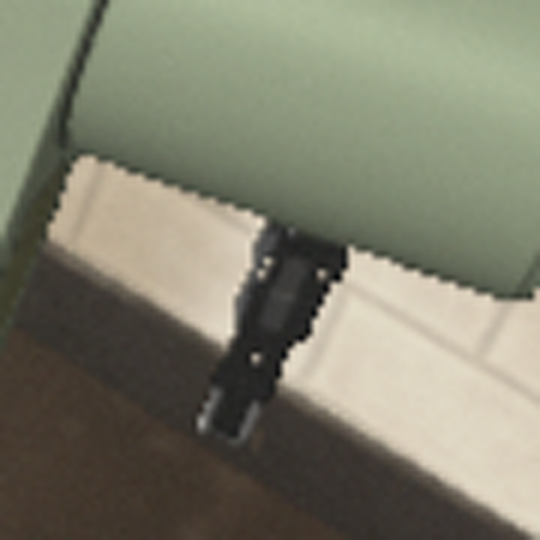

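```bash
cat >> h.py <<'E'
from scipy.spatial.transform import Rotation as Rot
np.set_printoptions(precision=4,suppress=True,linewidth=150)
YC=np.radians(8.24); E3=np.array([np.cos(YC),np.sin(YC),0]); L3=np.array([-E3[1],E3[0],0]); Z=np.array([0,0,1.])
AX=np.array([.5692,.1413,0])      # axis point, s=0
SF=.1445; ZM=.0508                # face s; floor height there
def chute(X,h,t=0):               # X machine coordinate, h normal height over the floor
    k=np.tan(np.radians(10)); n=E3*np.sin(np.radians(10))+Z*np.cos(np.radians(10))
    return AX+E3*(SF+X)+L3*t+Z*(ZM-k*X)+n*h
def quat(z,x):
    z=z/np.linalg.norm(z); x=x-z*(x@z); x/=np.linalg.norm(x)
    q=Rot.from_matrix(np.c_[x,np.cross(z,x),z]).as_quat(); return np.array([q[3],q[0],q[1],q[2]])
def lean(deg,e=E3,l=L3,sg=1):
    a=np.radians(deg); return quat(e*np.sin(a)-Z*np.cos(a),sg*l)
YB=-np.radians(8.6); EB=np.array([np.cos(YB),np.sin(YB),0]); LB=np.array([-EB[1],EB[0],0])
def st(msg=''):
    o=env.get_obs(); print(msg,'t',round(o['time'],2),'p',o['position'],'F',o['wrist_force'],'w',round(o['grip_width'],4)); return o
E
python3 - <<'E'
from h import *
print('mouth',chute(0,0),'end',chute(-.2245,0))
for sg in(1,-1):
    for nm,p,q in [('pre',chute(-.03,.0145)-.1*(E3*np.sin(.61)-Z*np.cos(.61)),lean(35,sg=sg)),('grasp',chute(-.03,.0145),lean(35,sg=sg)),
        ('pulled',chute(-.17,.0145),lean(35,sg=sg)),('re',chute(-.135,.022),lean(0,sg=sg)),
        ('lane',np.array([.572,-.166,.03]),lean(10,EB,LB,sg)),('bar0',np.array([.4655,-.2115,.06]),lean(0,LB,EB,sg)),('bar1',np.array([.4655,-.2115,.06])+.196*EB,lean(0,LB,EB,sg))]:
        print(sg,nm,p,env.inverse_kinematics(p,q))
E
```

```text
mouth [0.7122 0.162  0.0508] end [0.49   0.1298 0.0904]
1 pre [0.6283 0.1499 0.1523] [ 0.2448  0.288   2.0053 -0.2393  0.2466 -1.2557]
1 grasp [0.685  0.1581 0.0704] [ 0.2338  0.4767  1.9642 -0.513   0.1052 -0.9865]
1 pulled [0.5465 0.138  0.0951] None
1 re [0.5824 0.1432 0.0963] [ 0.2219  0.4692  1.6934 -0.      0.9789 -1.4927]
1 lane [ 0.572 -0.166  0.03 ] [-0.3172  0.4812  1.9072  0.0526  0.5817 -1.7794]
1 bar0 [ 0.4655 -0.2115  0.06  ] [-0.449   0.3968  1.942  -0.      0.8028 -0.2989]
1 bar1 [ 0.6593 -0.2408  0.06  ] [-0.3666  0.6458  1.461  -0.      1.0348 -0.2165]
-1 pre [0.6283 0.1499 0.1523] [ 0.2448  0.288   2.0053 -0.2393  0.2466  1.8859]
-1 grasp [0.685  0.1581 0.0704] [ 0.2338  0.4767  1.9642 -0.513   0.1052  2.1551]
-1 pulled [0.5465 0.138  0.0951] None
-1 re [0.5824 0.1432 0.0963] [ 0.2219  0.4692  1.6934 -0.      0.9789  1.6489]
-1 lane [ 0.572 -0.166  0.03 ] [-0.3172  0.4812  1.9072  0.0526  0.5817  1.3622]
-1 bar0 [ 0.4655 -0.2115  0.06  ] None
-1 bar1 [ 0.6593 -0.2408  0.06  ] None
```

```bash
python3 - <<'E'
from h import *
for th in(25,27,28,30,32):
    a=np.radians(th);b=np.array([-np.sin(a),np.cos(a)]);ff=np.array([np.cos(a),np.sin(a)])
    for X in (-.03,-.036,-.042):
        z=chute(X,.0145)[2]; X0=X+.0145*np.sin(np.radians(10))
        clr=(np.array([-.043,.191])-np.array([X0,z]))@ff-.0425
        ok=[round(x,3) for x in np.arange(X,X-.15,-.01) if env.inverse_kinematics(chute(x,.0145),lean(th)) is not None]
        pre=env.inverse_kinematics(chute(X,.0145)-.1*(E3*np.sin(a)-Z*np.cos(a)),lean(th))
        print(th,X,'clear mm',round(clr*1e3,1),'reach',ok[0] if ok else None,ok[-1] if ok else None,pre)
E
```

```text
25 -0.03 clear mm -5.6 reach -0.03 -0.17 [ 0.2328  0.3314  1.8219 -0.0713  0.5547 -1.4295]
25 -0.036 clear mm -0.6 reach -0.036 -0.176 [ 0.2338  0.3218  1.8338 -0.0724  0.5524 -1.4275]
25 -0.042 clear mm 4.4 reach -0.042 -0.182 [ 0.2348  0.3121  1.8456 -0.0735  0.5503 -1.4256]
27 -0.03 clear mm -1.6 reach -0.03 -0.17 [ 0.235   0.3199  1.8593 -0.0873  0.4945 -1.4126]
27 -0.036 clear mm 3.3 reach -0.036 -0.176 [ 0.2361  0.3103  1.871  -0.0886  0.4924 -1.4104]
27 -0.042 clear mm 8.2 reach -0.042 -0.182 [ 0.2372  0.3006  1.8827 -0.09    0.4905 -1.4081]
28 -0.03 clear mm 0.4 reach -0.03 -0.17 [ 0.2362  0.3146  1.8779 -0.0969  0.4641 -1.4025]
28 -0.036 clear mm 5.2 reach -0.036 -0.176 [ 0.2373  0.305   1.8895 -0.0985  0.4621 -1.4   ]
28 -0.042 clear mm 10.0 reach -0.042 -0.182 [ 0.2384  0.2954  1.9011 -0.1     0.4603 -1.3975]
30 -0.03 clear mm 4.4 reach -0.03 -0.17 [ 0.2386  0.3051  1.9148 -0.121   0.4027 -1.3772]
30 -0.036 clear mm 9.0 reach -0.036 -0.176 [ 0.2397  0.2955  1.9263 -0.123   0.4009 -1.3743]
30 -0.042 clear mm 13.7 reach -0.042 -0.182 [ 0.2409  0.2859  1.9378 -0.1251  0.3992 -1.3713]
32 -0.03 clear mm 8.3 reach -0.03 -0.17 [ 0.241   0.2971  1.9513 -0.1546  0.3406 -1.3424]
32 -0.036 clear mm 12.8 reach -0.036 -0.176 [ 0.2423  0.2875  1.9628 -0.1573  0.3389 -1.3387]
32 -0.042 clear mm 17.3 reach -0.042 -0.182 [ 0.2435  0.2779  1.9741 -0.1601  0.3373 -1.335 ]
```

```bash
python3 - <<'E'
from h import *
q=lean(30);d=E3*.5-Z*np.cos(np.pi/6)
g=chute(-.039,.0145)
env.goto([.40,0,.32],lean(15)); st('via')
env.goto(g-.1*d,q); st('pre')
env.move_l(g-.03*d,v=.15); st('near')
shot('scene','s1');shot('top','t1')
E
python3 - <<'E'
import cv2,numpy as np
a=cv2.imread('pics/s1.png')[120:300,90:290];b=cv2.imread('pics/t1.png')[90:270,100:300]
cv2.imwrite('pics/c4.png',cv2.resize(np.hstack([a,b]),None,fx=2,fy=2,interpolation=cv2.INTER_CUBIC))
E
```

```text
via t 2.22 p [ 0.4002 -0.0004  0.32  ] F [-0.5168  1.0462 -1.1387] w 0.085
pre t 3.41 p [0.6269 0.1491 0.1593] F [-0.5303 -0.699   0.0024] w 0.0856
near t 4.03 p [0.6614 0.1544 0.0986] F [-0.335  -0.1441  0.4585] w 0.0853
```

View pics/c4.png

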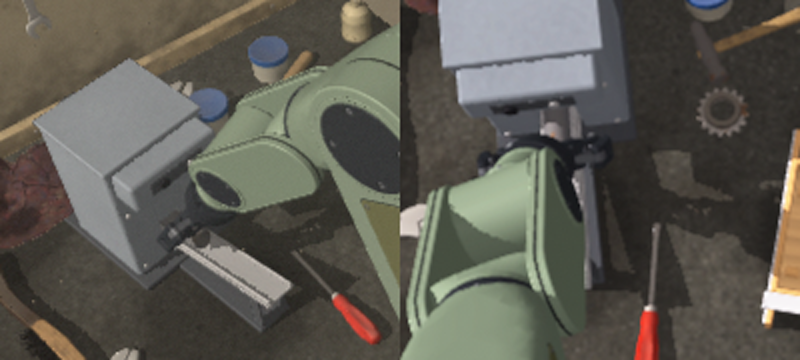

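In the crops, the open fingers straddle the tube at the mouth (right half, about (545,155)) and the gripper sits below and in front of the visor. I'll go in, grip and start the pull.

```bash
python3 - <<'E'
from h import *
g=chute(-.039,.0145)
env.move_l(g,v=.06); st('at')
env.clamp(60); st('grip')
env.move_l(chute(-.059,.0145),v=.06); st('pull20')
E
```

```text
at t 4.78 p [0.6761 0.1568 0.0715] F [ 0.0011  0.7143 -0.0349] w 0.0854
grip t 5.34 p [0.6761 0.1567 0.0724] F [-1.8284 -0.4812  3.6773] w 0.0271
pull20 t 5.83 p [0.6562 0.1541 0.0759] F [-2.7726  0.8401  5.1885] w 0.0266
```

```bash
python3 - <<'E'
from h import *
env.move_l(chute(-.115,.0145),v=.08); st('p')
env.move_l(chute(-.172,.0145),v=.08); st('p2')
shot('scene','s2');shot('top','t2')
a=cv2.imread('pics/s2.png')[120:300,90:290];b=cv2.imread('pics/t2.png')[90:270,100:300]
cv2.imwrite('pics/c5.png',cv2.resize(np.hstack([a,b]),None,fx=2,fy=2,interpolation=cv2.INTER_CUBIC))
E
```

```text
p t 6.69 p [0.6005 0.1458 0.0858] F [-3.5722 -0.0062  7.5264] w 0.0266
p2 t 7.57 p [0.5435 0.1376 0.096 ] F [-5.2964  0.4364 12.8998] w 0.027
```

View pics/c5.png

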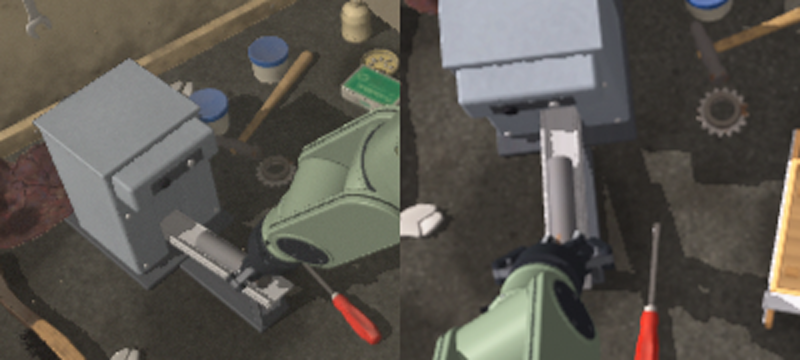

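The tube is clear of the mouth and lies on the chute, with its far end at crop (562,160). I'll release it, back off and measure it for a regrasp at mid-length.

```bash
python3 - <<'E'
from h import *
d=E3*.5-Z*np.cos(np.pi/6)
env.move_l(chute(-.172,.0155),v=.05);st()
env.ungrasp(); o=st('open')
env.move_l(o['position']-.09*d,v=.2); st('back')
env.goto([.40,-.02,.30],lean(0)); st('clear')
for n,t in(('scene','s3'),('top','t3')):
    D=shot(n,t);c=cloud(D);P=c[D['range_z']>0]
    off={'scene':.001,'top':-.001}[n]
    r=P-AX; s=r@E3-SF; t_=r@L3; h=(P[:,2]-ZM+np.tan(np.radians(10))*s)*np.cos(np.radians(10))
    k=(s>-.26)&(s<-.01)&(abs(t_)<.03)&(h>.02)&(h<.04)
    print(n,k.sum(),'X',np.percentile(s[k],[0,2,98,100]),'t',np.percentile(t_[k],[0,50,100]),'h',np.percentile(h[k],[50,98]))
    pc=np.linalg.svd(np.c_[s,t_][k]-np.c_[s,t_][k].mean(0),full_matrices=False)[2][0];print(' skew deg',np.degrees(np.arctan(pc[1]/pc[0])))
    k=(s>-.22)&(s<-.01)&(abs(t_)<.012)&(abs(h)<.006); print(' floor h',np.median(h[k]), np.polyfit(s[k],h[k],1))
a=cv2.imread('pics/s3.png')[120:300,90:290];b=cv2.imread('pics/t3.png')[90:270,100:300]
cv2.imwrite('pics/c6.png',cv2.resize(np.hstack([a,b]),None,fx=2,fy=2,interpolation=cv2.INTER_CUBIC))
E
```

```text
t 7.92 p [0.5435 0.1374 0.0959] F [-3.9541  0.4396  7.3401] w 0.0264
open t 8.53 p [0.5446 0.1377 0.0962] F [-0.1852  0.105   0.5312] w 0.0859
back t 9.12 p [0.5    0.1312 0.1739] F [-0.1239 -0.9652 -0.3585] w 0.0853
clear t 10.05 p [ 0.4    -0.0199  0.2983] F [0.02   0.2488 0.0584] w 0.085
scene 343 X [-0.197  -0.1935 -0.0654 -0.063 ] t [-0.0155  0.0035  0.018 ] h [0.0283 0.0336]
 skew deg -0.265270067373086
 floor h -0.0002404831516864645 [-0.0043 -0.0006]
top 288 X [-0.1313 -0.1241 -0.0639 -0.0611] t [-0.0161 -0.0022  0.0139] h [0.029  0.0339]
 skew deg -2.400541966024102
 floor h 5.295876458268456e-05 [-0.007  0.   ]
```

View pics/c6.png

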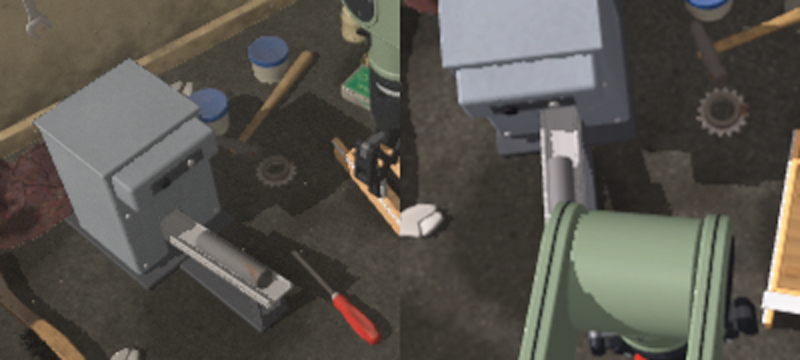

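```bash
python3 - <<'E'
from h import *
g=chute(-.133,.020); q=lean(0)
env.goto(g+[0,0,.12],q); st('pre')
env.move_l(g+[0,0,.02],v=.2); env.move_l(g,v=.05); st('at')
env.clamp(80); st('grip')
n=E3*np.sin(np.radians(10))+Z*np.cos(np.radians(10))
env.move_l(g+.02*n,v=.06); st('lift')
env.move_l(g+[-.01,0,.15],v=.2); st('up')
D=shot('scene','s4')
a=cv2.imread('pics/s4.png')[60:300,90:350];cv2.imwrite('pics/c7.png',cv2.resize(a,None,fx=2.5,fy=2.5,interpolation=cv2.INTER_CUBIC))
E
```

```text
pre t 11.17 p [0.5836 0.1429 0.2145] F [0.263  0.7162 0.1822] w 0.0854
at t 12.37 p [0.5839 0.1435 0.0937] F [-0.2566  0.2121  0.3914] w 0.0852
grip t 12.94 p [0.5843 0.1434 0.0945] F [-0.699  -1.3076  2.7697] w 0.0256
lift t 13.43 p [0.5875 0.144  0.1138] F [-0.3358 -0.0989 -2.9997] w 0.0255
up t 14.23 p [0.5732 0.1433 0.2425] F [-0.3965  0.3999 -3.7387] w 0.0254
```

View pics/c7.png

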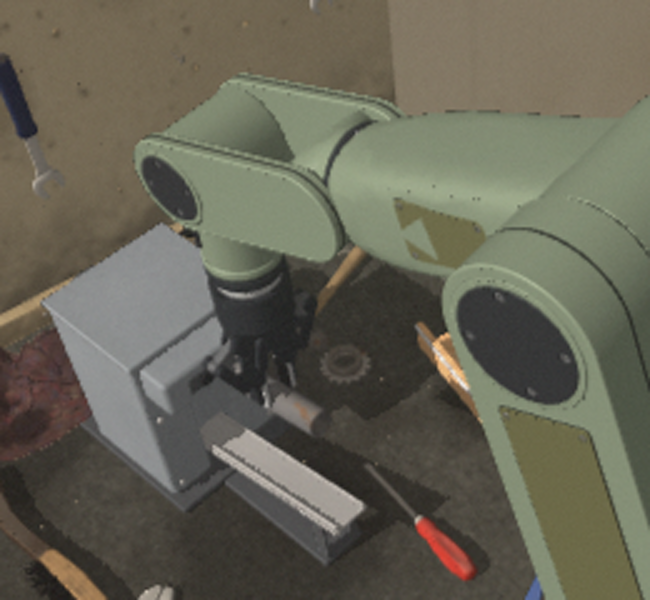

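The tube is held at mid-length and is well above the chute (crop (295,405)). Next I'll hover over the free lane and compare tube and lane in the same pictures.

```bash
cat >> h.py <<'E'
LC=np.array([.5722,-.1654,0])
E
python3 - <<'E'
from h import *
q=lean(10,EB,LB)
env.goto([.56,-.05,.24],q); st('via')
env.goto(LC+[0,0,.16],q); st('hover')
env.move_l(LC+[0,0,.10],v=.15); st('hover2')
for n,t in(('scene','s5'),('top','t5')):
    D=shot(n,t)
a=cv2.imread('pics/s5.png')[130:280,230:380];b=cv2.imread('pics/t5.png')[140:290,260:410]
cv2.imwrite('pics/c8.png',cv2.resize(np.hstack([a,b]),None,fx=2.6,fy=2.6,interpolation=cv2.INTER_CUBIC))
E
```

```text
via t 15.08 p [ 0.5603 -0.0493  0.2397] F [ 0.3074  0.5614 -2.5023] w 0.0259
hover t 15.7 p [ 0.573  -0.1645  0.1595] F [ 0.1214 -0.4571 -2.5958] w 0.0249
hover2 t 16.25 p [ 0.5734 -0.1647  0.1012] F [-0.2879 -0.1565 -2.4355] w 0.0254
```

View pics/c8.png

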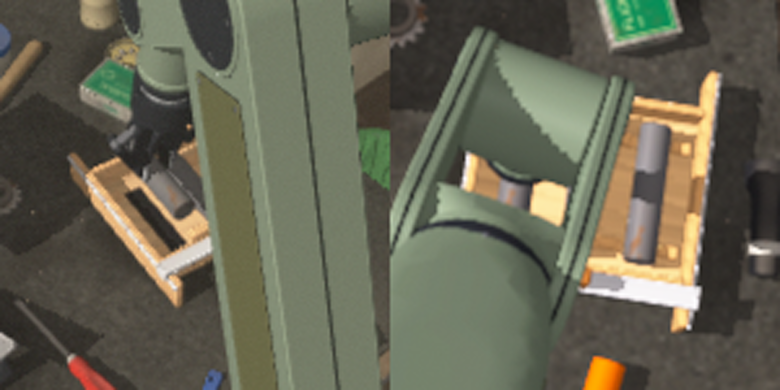

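```bash
python3 - <<'E'
from h import *
tcp=np.array([.5734,-.1647,.1012])
for t in('s5','t5'):
    D=load(t);c=cloud(D);V=D['range_z']>0;hsv=cv2.cvtColor(D['image'],cv2.COLOR_RGB2HSV)
    r=c-tcp; x=r@EB;y=r@LB;z=r[...,2]
    k=V&(abs(x)<.085)&(abs(y)<.03)&(z<.02)&(z>-.035)&(hsv[...,1]<70)&(D['image'].max(2)>50)
    print(t,k.sum())
    for a in np.arange(-.08,.08,.01):
        m=k&(x>a)&(x<a+.01)
        if m.sum()>3: print('  x %.3f n %d y %.4f..%.4f ztop %.4f '%(a+.005,m.sum(),y[m].min(),y[m].max(),np.percentile(z[m],95)))
    if k.sum():print(' x range',x[k].min(),x[k].max())
for t in('scene0','top0'):
    D=load(t);c=cloud(D);g=D['image'].max(2).astype(int)
    r=c-LC;x=r@EB;y=r@LB;k=(abs(x)<.075)&(abs(y)<.03)&(c[...,2]<.02)
    for th in(45,60,75):
        m=k&(g<th);vs,us=np.nonzero(m)
        R_=np.array([onz(D,u,v,.0095) for u,v in zip(us,vs)])-LC if len(us) else np.zeros((1,3))
        print(t,th,m.sum(),'x',np.percentile(R_@EB,[1,99]),'y',np.percentile(R_@LB,[1,50,99]))
E
```

```text
s5 230
  x -0.065 n 45 y -0.0140..0.0167 ztop 0.0113 
  x -0.055 n 33 y -0.0126..0.0156 ztop 0.0117 
  x -0.045 n 22 y -0.0121..0.0172 ztop 0.0100 
  x -0.035 n 30 y -0.0131..0.0171 ztop 0.0127 
  x -0.025 n 26 y -0.0096..0.0168 ztop 0.0113 
  x -0.015 n 32 y -0.0154..0.0206 ztop 0.0154 
  x -0.005 n 26 y -0.0223..0.0267 ztop 0.0148 
  x 0.005 n 9 y -0.0121..0.0263 ztop 0.0137 
 x range -0.07044266119987726 0.06492880172231139
t5 102
  x -0.055 n 4 y -0.0146..-0.0049 ztop 0.0086 
  x -0.045 n 45 y -0.0143..0.0145 ztop 0.0122 
  x -0.035 n 48 y -0.0146..0.0143 ztop 0.0121 
  x -0.025 n 5 y -0.0139..0.0147 ztop 0.0082 
 x range -0.05207185882180798 -0.027463851175493374
scene0 45 37 x [-0.0502  0.0508] y [-0.0006  0.0037  0.0067]
scene0 60 140 x [-0.0508  0.0504] y [-0.0099 -0.0009  0.0085]
scene0 75 152 x [-0.0508  0.0522] y [-0.0104 -0.0008  0.0092]
top0 45 314 x [-0.0501  0.0528] y [-0.0121 -0.0025  0.0073]
top0 60 323 x [-0.0503  0.053 ] y [-0.0121 -0.0022  0.0077]
top0 75 330 x [-0.051   0.0532] y [-0.0123 -0.0023  0.0077]
```

```bash
python3 - <<'E'
from h import *
o=st(); cur=o['position']
tgt=np.array([.5734,-.1647,0])-.0024*LB
dl=np.zeros(3)
env.move_l(tgt+[0,0,.055],v=.1); o=st()
dl=tgt-o['position']; dl[2]=0; print('err',dl*1e3)
tgt=tgt+dl
env.move_l(tgt+[0,0,.040],v=.05); st()
z=.036
f0=env.get_obs()['wrist_force'][2]
while z>.0265:
    env.move_l(tgt+[0,0,z],v=.03); env.wait(.1); o=st('z%.4f'%z)
    if o['wrist_force'][2]-f0>4: break
    z-=.0015
E
```

```text
t 16.35 p [ 0.5737 -0.1653  0.1019] F [-0.4507 -0.8607 -2.4038] w 0.0256
 t 16.95 p [ 0.5735 -0.1673  0.0554] F [ 1.3737 -0.0126 -3.0325] w 0.0255
err [-0.4709  0.1934  0.    ]
 t 17.4 p [ 0.5724 -0.1668  0.0397] F [ 0.1332 -0.7553 -2.9842] w 0.0256
z0.0360 t 17.78 p [ 0.5727 -0.1669  0.0361] F [ 0.1519  0.305  -2.2464] w 0.0252
z0.0345 t 18.13 p [ 0.5726 -0.1669  0.0345] F [ 0.1153  0.7185 -2.1464] w 0.0254
z0.0330 t 18.48 p [ 0.5726 -0.1669  0.033 ] F [ 0.0819 -0.3676 -2.9601] w 0.0252
z0.0315 t 18.83 p [ 0.5726 -0.1669  0.0315] F [-0.6559  0.9189 -2.4817] w 0.0254
z0.0300 t 19.18 p [ 0.5725 -0.1669  0.0299] F [-0.5422 -0.0216 -3.1849] w 0.0259
z0.0285 t 19.53 p [ 0.5727 -0.167   0.0298] F [-4.1648  1.1775  5.7518] w 0.0258
```

It made contact at TCP z ≈ 0.0295. I predicted 0.029 for the lane floor, and resting on a block would read about 12 mm higher. I'll relax to the contact height and release.

```bash
python3 - <<'E'
from h import *
o=env.get_obs();p=o['position'].copy();p[2]=.0297
env.move_l(p,v=.03); st('relax')
env.ungrasp(); o=st('open')
env.move_l(p+[0,0,.03],v=.05); st('up')
env.move_l(p+[0,0,.12],v=.2); st('up2')
env.goto([.35,0.05,.30],lean(0)); st('clear')
for n,t in(('scene','s6'),('top','t6')): shot(n,t)
a=cv2.imread('pics/s6.png')[150:270,240:390];b=cv2.imread('pics/t6.png')[150:270,260:410]
cv2.imwrite('pics/c9.png',cv2.resize(np.hstack([a,b]),None,fx=2.6,fy=2.6,interpolation=cv2.INTER_CUBIC))
E
```

```text
relax t 19.78 p [ 0.5729 -0.167   0.0298] F [-1.9205  0.2759 -0.0113] w 0.0253
open t 20.39 p [ 0.5728 -0.1742  0.0283] F [ -1.2436 -30.7272 -16.0251] w 0.0848
up t 21.14 p [ 0.5726 -0.1665  0.0598] F [-0.2156 -0.1975  0.6021] w 0.0853
up2 t 21.74 p [ 0.5718 -0.1666  0.1487] F [ 1.045  -0.1946  0.0647] w 0.0854
clear t 23.03 p [0.3504 0.0497 0.2993] F [ 0.6105  1.2484 -0.9429] w 0.0853
```

View pics/c9.png

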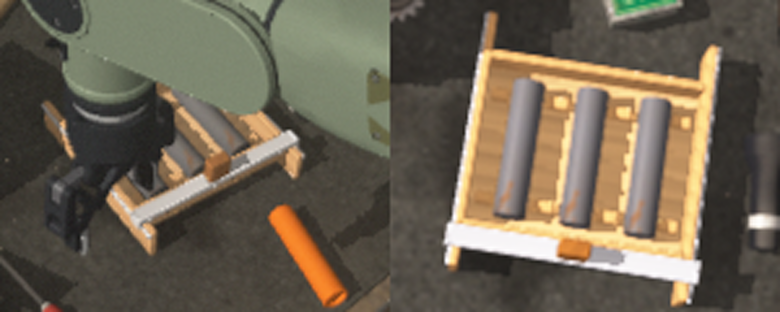

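The top view shows three tubes lying in their lanes (crop (520,148), (583,157), (648,167)). The finger leaned on the box wall while opening (about 31 N), so I'm checking that the stored tubes didn't move.

```bash
python3 - <<'E'
from h import *
for n in('top0','t6'):
    d=load(n);c=cloud(d);V=d['range_z']>0;img=d['image'].astype(int);hsv=cv2.cvtColor(d['image'],cv2.COLOR_RGB2HSV)
    reg=(c[...,0]>.45)&(c[...,0]<.68)&(c[...,1]>-.34)&(c[...,1]<-.1)&V
    m=reg&(hsv[...,1]<60)&(c[...,2]>.026)&(c[...,2]<.0455)&(img.max(2)>60)&(img.max(2)<190)
    k,lab,st_,ce=cv2.connectedComponentsWithStats(m.astype(np.uint8))
    for i in range(1,k):
        if st_[i,4]<150: continue
        Q=c[lab==i];a=cv2.minAreaRect((Q[:,:2]*1000).astype(np.float32)); x=(Q-LC)@EB
        print(n,ce[i],st_[i,4],'c',np.round(a[0],1),'sz',np.round(a[1],1),round(a[2],2),'ztop',np.percentile(Q[:,2],[50,90]),'near/far z90',np.percentile(Q[x<-.03,2],90),np.percentile(Q[x>.03,2],90))
a=load('top0')['image'].astype(int);b=load('t6')['image'].astype(int)
df=abs(a-b).max(2)[175:240,322:380]; print('changed px around stored tubes',(df>25).sum(), np.argwhere(df>25)[:10]+[175,322])
E
```

```text
top0 [334.4757 208.6613] 555 c [ 563.3 -228.4] sz [ 29.4 132.6] 81.28 ztop [0.0383 0.0419] near/far z90 0.04171187840804085 0.042394783224265264
top0 [359.0054 212.4613] 555 c [ 554.5 -289.6] sz [ 29.9 131.6] 81.3 ztop [0.0384 0.0421] near/far z90 0.04116156150843331 0.04186939029037151
t6 [309.4323 205.4792] 576 c [ 571.9 -166.6] sz [ 29.2 134.1] 81.27 ztop [0.0379 0.0419] near/far z90 0.04110901074787008 0.041882061948171505
t6 [334.4826 208.4826] 547 c [ 563.6 -228.6] sz [ 29.1 132.3] 81.24 ztop [0.0382 0.0417] near/far z90 0.04128918903444556 0.04180215347544558
t6 [358.9694 212.6439] 556 c [ 554.1 -289.4] sz [ 29.4 132.8] 81.03 ztop [0.0382 0.0422] near/far z90 0.04184171029581496 0.04246097598847411
changed px around stored tubes 213 [[184 322]
 [184 323]
 [184 324]
 [184 325]
 [184 326]
 [184 327]
 [185 322]
 [185 323]
 [185 324]
 [185 325]]
```

```bash
python3 - <<'E'
from h import *
H=np.array([.4655,-.2125,.061]);q=lean(0,LB,EB)
env.goto(H+[0,0,.12],q); st('pre')
env.move_l(H+[0,0,.03],v=.2); env.move_l(H,v=.06); st('at')
env.clamp(30); o=st('grip')
p=o['position'].copy()
for s in(.04,.09,.14,.185):
    env.move_l(p+EB*s,v=.08); st('s%.3f'%s)
E
```

```text
pre t 24.32 p [ 0.4656 -0.2122  0.181 ] F [0.1819 0.9649 0.9986] w 0.0854
at t 25.57 p [ 0.4655 -0.2126  0.0608] F [ 0.8512 -0.4767  0.3957] w 0.0856
grip t 26.21 p [ 0.4658 -0.2126  0.0612] F [-0.3803 -0.7343  2.0105] w 0.0151
s0.040 t 26.86 p [ 0.506  -0.2187  0.0613] F [ 1.0478 -0.2687  0.9996] w 0.0152
s0.090 t 27.63 p [ 0.5552 -0.2262  0.0613] F [ 2.3947 -0.1404  1.3858] w 0.0153
s0.140 t 28.41 p [ 0.6046 -0.2337  0.0613] F [ 2.2179 -0.6353  1.4314] w 0.0153
s0.185 t 29.12 p [ 0.649  -0.2405  0.0613] F [ 0.2587 -2.2285  2.229 ] w 0.0152
```

```bash
python3 - <<'E'
from h import *
p=np.array([.4658,-.2126,.0612])
s=.189
while s<.202:
    env.move_l(p+EB*s,v=.04); env.wait(.15); o=st('s%.3f'%s); print('  along',o['wrist_force']@EB, (o['position']-p)@EB)
    if o['wrist_force']@EB<-9: break
    s+=.002
E
```

```text
s0.189 t 29.52 p [ 0.6526 -0.241   0.0613] F [-0.7828 -2.85    1.7198] w 0.0152
  along -0.3478108018252136 0.1889349300657048
s0.191 t 29.93 p [ 0.6546 -0.2413  0.0613] F [-1.365  -3.9526  3.157 ] w 0.0151
  along -0.7586481067591931 0.19096001323357364
s0.193 t 30.32 p [ 0.6569 -0.2417  0.0613] F [-0.2088 -2.8619  4.1296] w 0.015
  along 0.22146182659639507 0.19327299229417497
s0.195 t 30.73 p [ 0.6588 -0.242   0.0613] F [-0.1911 -4.9307  3.5824] w 0.0152
  along 0.548332594393073 0.1952674955138544
s0.197 t 31.12 p [ 0.6595 -0.242   0.0613] F [-4.8877 -4.5325  4.9662] w 0.0155
  along -4.154956000073092 0.1958888875921811
s0.199 t 31.52 p [ 0.6595 -0.242   0.0613] F [-9.6966 -3.4536  9.0823] w 0.0155
  along -9.071164638030798 0.19589151514327793
```

The end stop was reached at 0.1959 m. Now I'll take the load off, release, retreat and check.

```bash
python3 - <<'E'
from h import *
p=np.array([.4658,-.2126,.0612])
env.move_l(p+EB*.1962,v=.03); env.wait(.1); st('relax')
env.ungrasp(); o=st('open')
env.move_l(o['position']+[0,0,.15],v=.15); st('up')
env.goto([.30,-.02,.40],lean(0)); st('clear'); env.wait(.3)
for n,t in(('scene','s7'),('top','t7')): shot(n,t)
a=cv2.imread('pics/s7.png');b=cv2.imread('pics/t7.png')
cv2.imwrite('pics/c10.png',cv2.resize(np.hstack([a[100:300,170:400],b[140:290,260:420].repeat(1,0) if 0 else cv2.resize(b[130:290,260:444],(230,200))]),None,fx=1.7,fy=1.7,interpolation=cv2.INTER_CUBIC))
for n in('top0','t7'):
    d=load(n);c=cloud(d);reg=(c[...,0]>.4)&(c[...,0]<.75)&(c[...,1]>-.34)&(c[...,1]<-.1)&(d['range_z']>0)
    k=reg&(c[...,2]>.073)&(c[...,2]<.09);print(n,'handle',c[k].mean(0),k.sum(), (c[k].mean(0)-LC)@EB)
d=load('t7');c=cloud(d);img=d['image'].astype(int);hsv=cv2.cvtColor(d['image'],cv2.COLOR_RGB2HSV)
reg=(c[...,0]>.45)&(c[...,0]<.68)&(c[...,1]>-.34)&(c[...,1]<-.1)
m=reg&(hsv[...,1]<60)&(c[...,2]>.026)&(c[...,2]<.0455)&(img.max(2)>60)&(img.max(2)<190)
k,lab,s_,ce=cv2.connectedComponentsWithStats(m.astype(np.uint8))
for i in range(1,k):
    if s_[i,4]>150: Q=c[lab==i];a=cv2.minAreaRect((Q[:,:2]*1000).astype(np.float32));print(np.round(a[0],1),np.round(a[1],1),np.percentile(Q[:,2],[50,90]))
E
```

```text
relax t 31.88 p [ 0.6595 -0.2421  0.0613] F [-2.6609 -5.2618  4.2174] w 0.0153
open t 32.56 p [ 0.6598 -0.2419  0.0612] F [ 0.6889  0.9266 -0.0812] w 0.0852
up t 33.71 p [ 0.6593 -0.2417  0.21  ] F [-0.1487 -0.0934 -0.9777] w 0.0854
clear t 35.4 p [ 0.3005 -0.0201  0.3997] F [-0.0973 -0.3779  1.1188] w 0.0855
top0 handle [ 0.4669 -0.2128  0.0822] 91 -0.09698931112842438
t7 handle [ 0.66   -0.2425  0.0824] 86 0.09830444888655755
[ 571.6 -166.6] [ 29.2 134. ] [0.038  0.0418]
[ 563.5 -228.5] [ 29.2 133.8] [0.0381 0.042 ]
[ 553.8 -289.7] [ 29.7 132.9] [0.0382 0.0422]
```

View pics/c10.png

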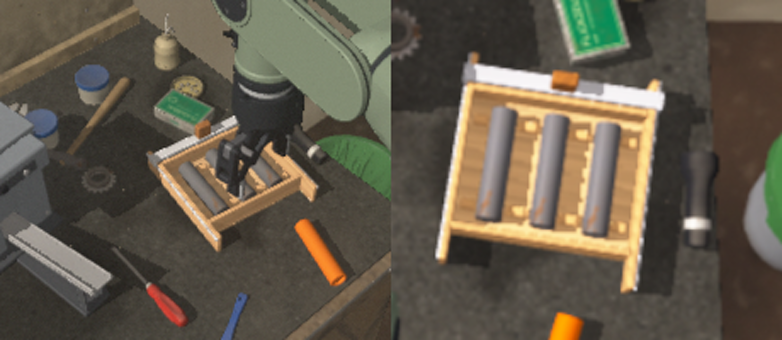

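View pics/t7.png

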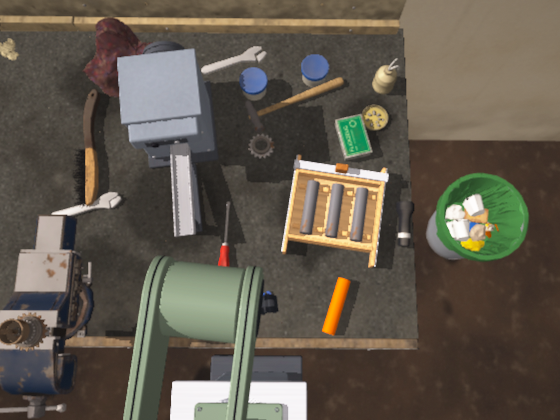

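The bar lies at the far end (handle at (342,168)) and all three tubes sit level in their lanes. The screwdriver, cog and torch are where they were, and the robot touches nothing.

```bash
python3 -c "
from h import *
env.hand_in()"
```

```text
the job is handed in; nothing more can be done
```

I drew the jammed tube up the chute with the gripper leaning back 30°. On the open chute I regripped it at mid-length, laid it in the box's left (free) lane, and slid the check bar to its far stop. The clock read about 36 s at hand-in.

**Last checks**
- **Tubes:** all three tubes' tops measure the same height, about 6 mm below the rim. The two stored tubes are within about 1 mm of where they started.
- **Check bar:** it travelled 0.1959 m by the arm's reading and about 0.195 m by the camera, and I felt the end stop.
- **Bystanders:** the screwdriver, cog and torch look unmoved. I judged this by eye in the pictures and did not measure it.

**Did not go cleanly**
- **Finger on the box wall:** when I released the tube, a finger pushed against the box's side wall. The wrist force reached about 35 N and the arm shifted 7 mm for a moment. The next pictures showed nothing in the box moved by it.
- **Camera disagreement:** the two cameras differed by 2–3 mm sideways. I corrected for this by comparing the held tube with the lane in the same views.
- **Lane position:** the rubber pad and the bar handle gave lane centres about 1.7 mm apart, so I aimed between them.

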